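# Park and pin the banding wheel

## Robot

A 6-joint arm with a two-finger parallel gripper is mounted at the origin on the work surface. World frame = base frame: x ahead of the robot, y to its left, z up, the work surface at z = 0. Lengths are in mm, angles in rad, forces in N, time in s.
With the tool pointing down it reaches from about 325 to 875 mm from the base axis. Payload 4.4 kg.
Tool frame: the origin (TCP) lies on the centre line of the jaws, within the pads' length; the fingertips stand ahead of it and the grasp point (between the pads) lies 6 mm ahead of it (ctrl.tcp_to_tips is the z of the fingertips in the tool frame, in mm); z points along the fingers, y is the line along which they close (so a half turn about z gives the same grasp; the last joint's range is limited). The gripper opens to 85 mm and grips with 20 to 120 N. Pads are 22 mm wide; open, the fingers measure 114 mm over their backs; the gripper's body (76 mm by 85 mm) begins 54 mm behind the grasp point. The pads swing forward as they close: fully open they stand 13 mm farther back than shut.
Start: joints at [-1.47, 0.207, 1.542, -0, 1.393, -0.15], TCP at [143.247, -556.873, 256.282] pointing down, gripper open.
Joint ranges: [-2.73, 2.73], [-0.86, 2.22], [0.23, 2.46], [-1.11, 4.25], [0.08, 2.63], [-2.82, 2.82]. Speed limits (rad/s): [2.79, 2.79, 3.14, 3.14, 3.14, 3.14].

## Interface

Orientations are given as a 3x3 rotation matrix whose columns are the frame's x, y, z axes.
In Python, from plant import ctrl, sensors, optics gives the robot as it stands. Calls block until the motion is done:
- ctrl.move_ptp(position, orientation): joint-space move of the TCP to a pose.
- ctrl.move_l(position, rot=None, vel=150, threshold=None): straight line of the TCP; rot=None keeps the orientation; vel is the mean speed in mm/s. With threshold (N) it stops when the force on the tool has changed by that much, and returns True; else False.
- ctrl.set_joints(angles): joint-space move.
- ctrl.gripper_to(opening, force=None): finger opening in mm; force is the grip in N (None keeps the last); returns when the fingers have stopped.
- ctrl.hold(seconds).
- ctrl.solve_ik(position, orientation): joint angles nearest the present ones, or None.
- sensors.read_state(): the state.
- optics.grab_frame(name): name is "scene" or "side" or "wrist"; returns (picture, depth): 480x640x3 uint8, red, green, blue; 480x640 float32, mm along the optical axis (not along the pixel's ray), 0 where there is no reading.
- optics.camera_params(name): a dict with "mtx" (3x3 intrinsics, pixels), "k1" (the pictures are not rectified: a ray, as slopes to the right and down, at radius r is drawn at 1 + k1 r^2 times it, then the intrinsics apply), "R" (3x3) and "t" (3): a world point X has camera coordinates R X + t; the wrist camera has in their place "T_tool_cam" (4x4, takes a point from camera to tool coordinates, whose origin is the TCP and whose axes are the flange's). Camera axes: x right, y down, z forward; pixel columns grow to the right and rows downward; lengths in mm; the calibration is good to about 2 mm. A picture is of the moment at which its call begins: read the wrist's pose just before it. camera_params takes no time and is no camera call.
A pose or a line that the arm cannot do raises ctrl.MotionError and nothing moves.
- ctrl.finish_job(): hands the job in; it is judged then, once.
The state is a dict: "t": time; "q": joint angles; "qvel": joint speeds; "tau": joint torques, N m; "eef_pos": TCP position; "eef_rot": TCP orientation; "force": force on the tool from outside, world axes, zero at the start; "wrist_torque": the same for the moment, N m; "grip_width": finger opening in mm; "grasp_force": force on a finger pad.
Only numpy, scipy, OpenCV 4.12 (cv2) and the standard library are available. Lean on these libraries where they do the work, as an engineer would, in place of code of your own. Each camera call takes 0.05 s, during which the arm holds its last target. There are 200 camera calls.

## Task

Park the banding wheel: slide its heavy base back across the bench (it walks best by nudging its two front corners in turn) until its back edge stands flush against the wooden bench stop. Then use the wooden knob to turn the round head until the hole in its ear is over the hole in the base's lug, take the steel locking pin from the wooden block and push it down through both holes until its collar rests on the ear, and let go. Never tip the wheel, and leave everything else on the bench where it stands.

Things in the scene. Friction and masses are not known exactly. Their poses are not given: they have to be found in the camera images.
- stop: Wooden bar fixed across the bench, 400 mm long (its y), 30 mm deep, 35 mm high. Origin: middle of the lower edge of its front face (the face towards the robot); x points away from the robot, through the bar; the front face is its x = 0 plane.
- wheel: Base of the banding wheel (pottery turntable), loose on the bench, about 1.4 kg with its head; slides flat under a push of 5 to 16 N and stays where left. Grey plate 170 (x) by 200 (y) by 25 mm thick with a pedestal for the turning head. Origin: centre of its underside, on the head's axis; x points to its back edge (the one that goes to the stop), y to its left, z up.
- back_left (a point): Back left corner of the base plate, 12.5 mm above the bench (base frame x 85, y 100 mm).
- back_right (a point): Back right corner of the base plate, 12.5 mm above the bench (base frame x 85, y -100 mm).
- front_left (a point): Point on the base plate's front face for pushing near the left corner, 12.5 mm above the bench (base frame x -85, y 85 mm).
- front_right (a point): Point on the base plate's front face for pushing near the right corner (base frame x -85, y -85 mm).
- lug_hole (a point): Upper mouth of the vertical 14 mm through hole in the base's lug: base frame x 0, y 100, z 66 mm. The lug is a fixed 36 mm square tab, 14 mm thick, on the wheel's left side, reaching 18 mm beyond the plate's left edge. Free space from under it (z 52 mm) down to the plate's top (z 25 mm).
- head (a joint): Angle of the turning head on the base, rad: 0 when the ear's hole is exactly over the lug's hole, positive when the head stands turned clockwise seen from above (ear towards the back); free to turn from -0.5 to 1.9 with light friction (0.08 N m), stays where it is left.
- ear_hole (a point): Mouth (upper end) of the vertical 14 mm through hole in the head's ear. The head is an aluminium disc 150 mm across and 14 mm thick, its top 84 mm above the bench; the ear is a 36 mm square tab at its rim in the same plane, the hole 100 mm from the axis. When aligned the ear lies 4 mm above the lug.
- knob_mid (a point): Middle of the wooden turning knob, a cylinder 22 mm across and 45 mm tall (84 to 129 mm above the bench) fixed upright on the head 60 mm from its axis, 120 degrees clockwise from the ear seen from above (base frame x 52, y -30 mm when aligned).
- block: Wooden block fixed to the bench, 130 mm (x) by 60 mm (y) by 55 mm high, origin at the centre of its underside, with two upright holes 14 mm wide, 50 mm deep, at x -36 mm (the pin stands in it) and x +36 mm (a wooden clay stamp stands in it).
- pin_grip (a point): Centre of the steel locking pin's flat grip, 26 mm (x) by 12 mm (y) by 40 mm tall. Under it a round collar 22 mm across, 5 mm thick, then the shank, 10 mm across, 48 mm long, tip tapered. The shank's end lies 73 mm, the collar's underside 25 mm below this point. z points up along the pin. 80 g; stands upright in the block, collar on the block's top (loose fit, leans a little).
- pin_tip (a point): End of the pin's shank.
- stamp_mid (a point): Bystander: wooden stamp standing in the block's other hole, round grip 24 mm across, centre of the grip, 65 mm above the bench; its top is 80 mm above the bench.
- jar_mid (a point): Bystander: brown jar 68 mm across, 85 mm tall, its centre.
- mug_mid (a point): Bystander: white mug 80 mm across, 90 mm tall, its centre.
- bowl_mid (a point): Bystander: bowl 120 mm across, 50 mm tall, its centre.
- brush_grip (a point): Bystander: brush 170 mm long lying on the bench, its handle.
- rib_mid (a point): Bystander: flat wooden shaping rib, 100 by 45 by 7 mm, its centre.
Not all that is in view belongs to the job. What is shaped like the part that bears pin_grip but green or purple is not meant.

How it is judged (in metres and radians):
On the way, in this order (a step that is already met when the one before it is completed fails the run):
1. both back corners of the wheel's base are against the bench stop (within 6 mm) (x of each of back_left, back_right in the frame of stop above -0.006 m), for 0.2 s.
2. the head is turned so that its ear's hole is over the lug's hole (within 0.05 rad) (value of joint head between -0.05 and 0.05 rad), for 0.2 s.
3. the pin is down through both holes (z of pin_tip in the frame of wheel below 0.042 m and horizontal distance between pin_tip and lug_hole below 0.006 m), for 0.2 s.
At the end, for the whole second after the job is handed in: Both back corners of the base are within 6 mm of the stop's front face, the head is within 0.05 rad of aligned, the pin is down through ear and lug (its collar within 6 mm of the ear's top, upright), and the wheel stands flat and still (all of step 1 and all of step 2 and all of step 3 and z of pin_tip in the frame of wheel above 0.028 m and angle between the z axis of pin_tip and the z axis of wheel, either way round below 0.25 rad and angle between wheel's own z axis and vertical below 0.03 rad and linear speed of wheel below 0.02 m/s); the robot touches nothing.
It fails at once if the wheel is tipped or lifted (angle between wheel's own z axis and vertical above 0.12 rad or height (world z) of wheel above 0.015 m).
It fails at once if a bystander is moved more than 30 mm (distance of any of stamp_mid, jar_mid, mug_mid, bowl_mid, brush_grip, rib_mid from where it was at the start of the episode above 0.03 m).
It also fails if it takes over 72 s, if anything falls off the work surface, if the arm or the gripper's body presses on something with over 40 N, if the wrist force passes 120 N, or if a joint passes its speed limit or range.

## Working session

There is one attempt and no reset: what is moved stays moved. The work goes in short steps, each a Python script; the robot and the scene stay as the last script left them, time stands still between calls to the robot, and variables do not carry over. Pictures are saved under pics/ and viewed, at most 10 in all, crops included, and the job is handed in when it is done.

```bash
ls; mkdir -p pics; python3 - <<'E'
from plant import ctrl,sensors,optics
import cv2,numpy as np
ims=[]
for n in("scene","side"):
    im,d=optics.grab_frame(n); np.savez(f"{n}.npz",im=im,d=d)
    cv2.imwrite(f"pics/{n}0.png",im[:,:,::-1])
    p=optics.camera_params(n); print(n,p["mtx"][0,0],p["k1"],-p["R"].T@p["t"],p["R"][2])
print(ctrl.tcp_to_tips,sensors.read_state()["t"])
E
```

```text
pics
scene 500.72143245794126 -0.11918849840371425 [1057.73636485  669.18001981  918.89161617] [-0.4550507  -0.56460828 -0.68858286]
side 549.8446341030418 -0.024749184510032128 [385.69228921 906.21191008 646.61447827] [ 0.11249208 -0.84558685 -0.52185094]
25.0 0.1
```

View pics/scene0.png

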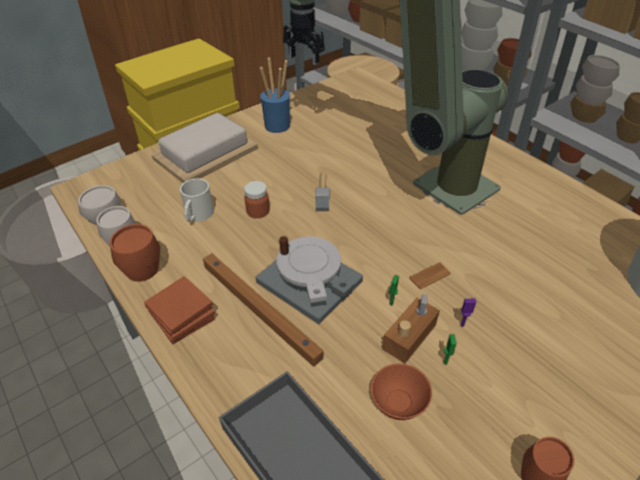

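View pics/side0.png

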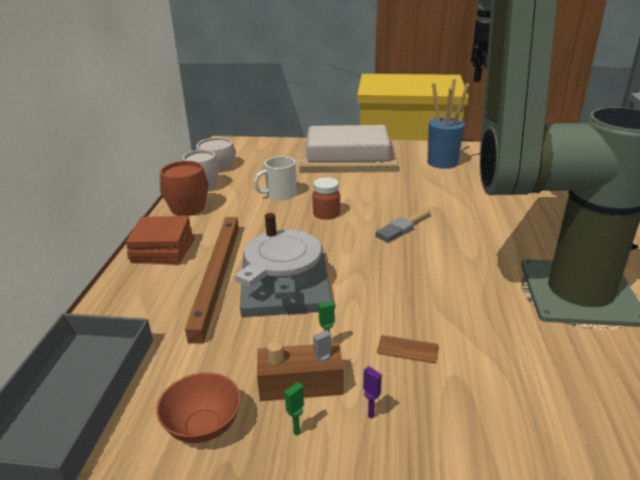

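The scene view shows the wheel at (310,275), the stop bar from (207,258) to (320,357), the block at (412,328) with the grey pin at (422,303), and green/purple decoys around the block. The side view agrees. I'll build a top-down map next.

```bash
cat > h.py <<'E'
from plant import ctrl,sensors,optics
import cv2,numpy as np
def cloud(n,im,d,pose=None):
    p=optics.camera_params(n); v,u=np.nonzero(d>0)
    D=np.array([p["k1"],0,0,0,0.])
    r=cv2.undistortPoints(np.stack([u,v],1).astype(np.float64)[:,None],p["mtx"],D)[:,0]
    # drawn radius = r(1+k1 r^2): same as OpenCV model
    z=d[v,u].astype(float); C=np.c_[r*z[:,None],z]
    if n=="wrist":
        T=p["T_tool_cam"]; X=(C@T[:3,:3].T+T[:3,3])@pose[1].T+pose[0]
    else: X=(C-p["t"])@p["R"]
    return X,im[v,u]
def wrist(tag):
    s=sensors.read_state(); im,d=optics.grab_frame("wrist")
    np.savez(f"{tag}.npz",im=im,d=d,p=s["eef_pos"],R=s["eef_rot"])
    return cloud("wrist",im,d,(np.array(s["eef_pos"]),np.array(s["eef_rot"])))
def ortho(Xs,cs,x0,x1,y0,y1,s=1.):
    # image: up = +x, left = +y
    X=np.vstack(Xs); c=np.vstack(cs)
    o=np.argsort(X[:,2]); X=X[o]; c=c[o]
    r=((x1-X[:,0])*s).astype(int); k=((y1-X[:,1])*s).astype(int)
    H=int((x1-x0)*s); W=int((y1-y0)*s); m=(r>=0)&(r<H)&(k>=0)&(k<W)&(X[:,2]<200)
    im=np.zeros((H,W,3),np.uint8); z=np.full((H,W),-99.)
    im[r[m],k[m]]=c[m]; z[r[m],k[m]]=X[m,2]
    return im,z
def fit_line(P):
    vx,vy,x,y=cv2.fitLine(P.astype(np.float32),cv2.DIST_HUBER,0,.01,.01).ravel(); return (vx,vy),(x,y)
def Rd(yaw): # tool down; tool y axis at angle yaw from world y
    c,s=np.cos(yaw),np.sin(yaw)
    y=np.array([-s,c,0]); z=np.array([0,0,-1.]); x=np.cross(y,z); return np.c_[x,y,z]
E
python3 - <<'E'
from h import *
a=np.load("scene.npz");b=np.load("side.npz")
A=cloud("scene",a["im"],a["d"]);B=cloud("side",b["im"],b["d"])
im,z=ortho([A[0],B[0]],[A[1],B[1]],300,850,-300,450)
im2=cv2.dilate(im,np.ones((2,2)))
for x in range(300,850,100): cv2.putText(im2,str(x),(0,850-x),0,.4,(255,255,0)); im2[850-x-1,::10]=(255,255,0)
for y in range(-300,450,100): cv2.putText(im2,str(y),(450-y,545),0,.4,(255,255,0)); im2[::10,450-y-1]=(255,255,0)
cv2.imwrite("pics/ortho.png",im2[:,:,::-1])
for n,X in(("A",A[0]),("B",B[0])):
    m=(abs(X[:,2])<15)&(X[:,0]>300)&(X[:,0]<800)&(abs(X[:,1])<300); print(n,np.median(X[m,2]))
s=sensors.read_state();print(np.round(s["eef_rot"],2).tolist())
E
```

```text
A 0.14390766270392258
B -1.2218740333254132
[[0.97, 0.25, -0.0], [0.25, -0.97, 0.0], [0.0, -0.0, -1.0]]
```

View pics/ortho.png

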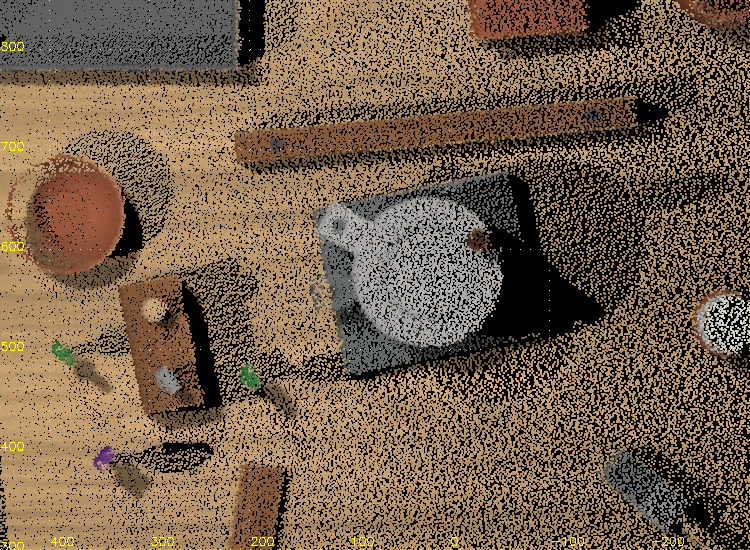

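The ortho map (row = 850−x, col = 450−y) gives:

- **Stop:** front edge runs from (x 685, y 215) to (720, −190), so yaw is about 0.086.
- **Wheel:** centre near (577, 21), yaw about 0.19, gap about 40 mm.
- **Head:** ear at about (627, 112), knob at about (610, −25).
- **Pin:** near (468, 285).

I'll push now with the tool tilted so the gripper body stays clear of the head.

```bash
cat >> h.py <<'E'
TH=0.086; N=np.array([np.cos(TH),np.sin(TH),0]); T=np.array([-np.sin(TH),np.cos(TH),0])
S0=np.array([685+0.0865*215,0,0])  # stop line at y=0
def P(n,t,z): return S0+n*N+t*T+[0,0,z]
def Rtilt(a):
    z=np.sin(a)*N-np.array([0,0,np.cos(a)]); y=T; return np.c_[np.cross(y,z),y,z]
A=0.3; TIP=25.
def tipP(n,t,z): return P(n,t,z)-Rtilt(A)[:,2]*TIP
def nt(p): d=np.array(p)-S0; return d@N,d@T
def tip(): 
    s=sensors.read_state(); return nt(np.array(s["eef_pos"])+np.array(s["eef_rot"])[:,2]*TIP)
E
python3 - <<'E'
from h import *
# choose sign of the tool y axis nearest to the present last joint
w=nt([477,88,0]);print("FL",w,"FR",nt([510,-79,0]))
ctrl.gripper_to(0)
n,t=w
ctrl.move_ptp(tipP(n-45,t,120),Rtilt(A))
ctrl.move_l(tipP(n-45,t,12),vel=200)
f0=np.array(sensors.read_state()["force"])
print("hit",ctrl.move_l(tipP(n+10,t,12),vel=40,threshold=3),tip(),(np.array(sensors.read_state()["force"])-f0).round(1))
n1=tip()[0]
print(ctrl.move_l(tipP(n1+20,t,12),vel=50,threshold=30),tip(),(np.array(sensors.read_state()["force"])-f0).round(1))
im,d=optics.grab_frame("side");np.savez("s1.npz",im=im,d=d);cv2.imwrite("pics/side1.png",im[:,:,::-1]);print(sensors.read_state()["t"],sensors.read_state()["q"])
E
```

```text
FL (np.float64(-218.2013841510076), np.float64(107.13814895187615)) FR (np.float64(-199.66764594288242), np.float64(-62.07916856625697))
hit True (np.float64(-228.73414721787668), np.float64(107.26828905754978)) [-0.2 -1.  -1.1]
False (np.float64(-212.84445815340345), np.float64(108.05975495762014)) [-4.9  1.8 -3.2]
5.575 [-0.01307651  0.2158639   2.12280228  0.0605867   0.51632088 -1.71874424]
```

View pics/side1.png

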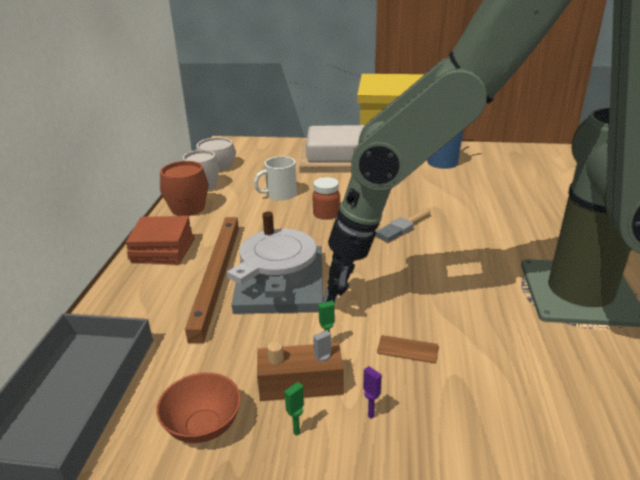

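The side view shows the finger against the plate's front-left corner, and the wheel has moved towards the stop (plate front-left at about (322,300)). I'll keep walking it.

```bash
cat >> h.py <<'E'
def push(t,n_end,thr,vel=50,start=None):
    n0=tip()[0]-15
    ctrl.move_l(tipP(n0,tip()[1],12),vel=200)
    ctrl.move_l(tipP(min(n0,start or n0),t,12),vel=250)
    f0=np.array(sensors.read_state()["force"])
    h=ctrl.move_l(tipP(n_end,t,12),vel=vel,threshold=thr)
    s=sensors.read_state(); print("push",t,h,np.round(tip(),1),(np.array(s["force"])-f0).round(1),round(s["t"],1))
    return h
E
python3 - <<'E'
from h import *
tR=-62
push(tR,-190,30,60,start=-232)
push(105,-190,30,60)
push(tR,-175,30,50)
push(105,-170,30,50)
push(tR,-165,30,50)
A_=cloud("side",*optics.grab_frame("side"))
B_=cloud("scene",*optics.grab_frame("scene"))
im,z=ortho([A_[0],B_[0]],[A_[1],B_[1]],450,750,-150,250,2.)
cv2.imwrite("pics/o2.png",cv2.dilate(im,np.ones((3,3)))[:,:,::-1])
E
```

```text
push -62 False [-190.4  -62.4] [-7.  -3.8  3.5] 7.5
push 105 False [-191.7  104.8] [ 1.3 -0.2 -3.7] 9.0
push -62 False [-176.6  -61.9] [-8.2 -5.   5.6] 10.8
push 105 False [-176.9  105.8] [-12.2   5.7   4.6] 12.5
push -62 True [-176.5  -59.6] [-0.8 -0.4 -0.9] 14.0
```

View pics/o2.png

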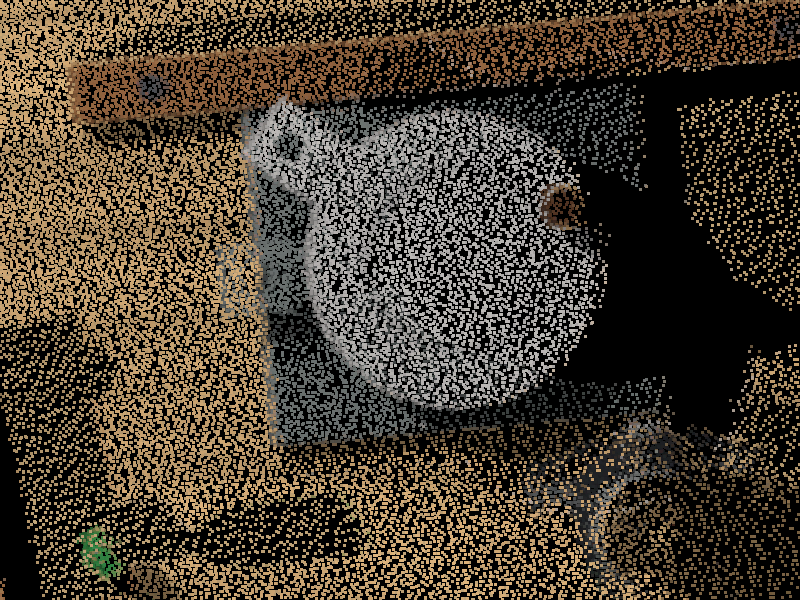

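The map shows the plate turned parallel to the stop with its back edge about at the stop. Ear hole is at px (290,147) and knob at (562,205), so the head angle is about +0.69. I'll do firm seating pushes, then look from above with the wrist camera.

```bash
python3 - <<'E'
from h import *
push(105,-150,30,50)
push(-62,-150,30,50)
ctrl.move_l(tipP(-205,-62,15),vel=200)
ctrl.move_l(tipP(-230,-62,120),vel=300)
ctrl.gripper_to(60)
ctrl.move_ptp([575,0,330],Rd(-0.3))
X,c=wrist("w1")
im,z=ortho([X],[c],470,750,-150,200,2.)
cv2.imwrite("pics/w1.png",cv2.dilate(im,np.ones((2,2)))[:,:,::-1])
def med(m): return np.round(np.median(X[m],0),1),m.sum()
dark=(c.max(1)<110)&(c[:,0]>c[:,2]+8)
print("knob",med((X[:,2]>122)&(X[:,2]<135)&(abs(X[:,1])<120)))
h=(abs(X[:,2]-84)<4)
print("head",med(h)); q=X[h][:,:2].astype(np.float32); print(cv2.minEnclosingCircle(q))
print("t",sensors.read_state()["t"])
np.save("w1X.npy",X)
# stop top front edge points
for y in range(-120,200,40):
    m=(abs(X[:,1]-y)<3)&(abs(X[:,2]-35)<4)&(X[:,0]>660)
    g=(abs(X[:,1]-y)<3)&(abs(X[:,2]-25)<4)
    print(y,m.sum() and X[m,0].min().round(1),m.sum() and np.median(X[m,2]).round(1),g.sum() and X[g,0].max().round(1),g.sum() and X[g,0].min().round(1),g.sum() and np.median(X[g,2]).round(1))
E
```

```text
push 105 True [-177.5  105.1] [ 0.5  0.2 -0.5] 15.7
push -62 True [-176.7  -59.9] [-0.6  1.  -0.2] 17.3
knob (array([643.5, -33.7, 129.3]), np.int64(355))
head (array([609.2,  17.5,  84.8]), np.int64(17454))
((683.4402465820312, -64.370849609375), 408.2210998535156)
t 19.6417
-120 717.5 35.7 819.7 717.2 24.4
-80 713.4 35.6 817.5 542.8 25.3
-40 709.7 35.5 813.7 539.3 25.5
0 717.4 35.9 553.4 535.9 25.2
40 717.6 35.7 553.3 533.0 25.4
80 701.7 36.0 579.4 528.7 25.6
120 724.9 35.5 679.8 596.8 25.4
160 691.1 35.7 692.4 690.9 25.5
```

View pics/w1.png

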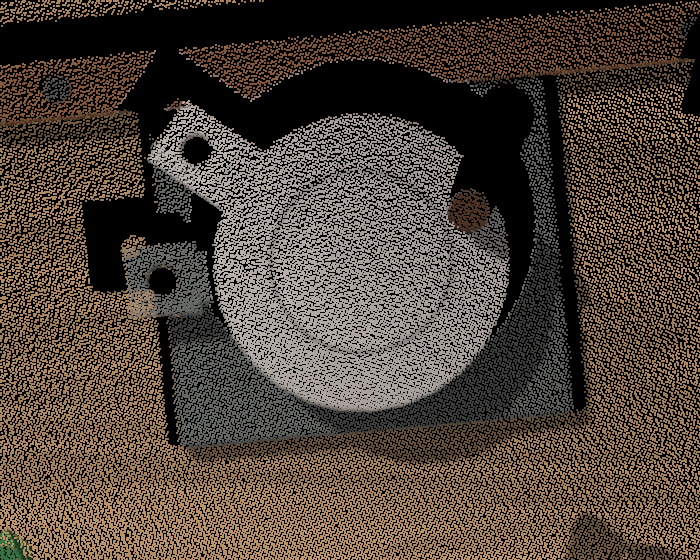

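The wrist map shows the plate flush: its front edge is 170 mm from the stop's face and parallel to it. Lug hole is at px (162,281), ear hole at (197,150), disc centre at (361,262), knob at (469,211). The head is about 0.69 off, so I'll turn the knob along its arc.

```bash
cat >> h.py <<'E'
C=np.array([619,19.3]); BY=0.093
def kpose(h,z):  # knob pose for head angle h
    a=h-BY+2*np.pi/3; r=60*np.array([np.sin(a),np.cos(a)])
    # tangent (ccw) = (-ry, rx); tool y along it
    return np.r_[C+r,z], Rd(np.arctan2(r[1],r[0]))
E
python3 - <<'E'
from h import *
h0=.693
p,R=kpose(h0,200); ctrl.move_ptp(p,R)
ctrl.move_l(kpose(h0,118)[0],vel=150)
ctrl.gripper_to(18,20); print("w",sensors.read_state()["grip_width"],sensors.read_state()["grasp_force"])
for h in np.linspace(h0,0,5)[1:]:
    p,R=kpose(h,118); ctrl.move_l(p,R,vel=40)
s=sensors.read_state(); print(np.round(s["eef_pos"],1),p.round(1),np.round(s["force"],1))
ctrl.gripper_to(50)
ctrl.move_l(kpose(0,200)[0],vel=250)
ctrl.move_ptp([560,60,330],Rd(-0.3))
X,c=wrist("w2")
im,z=ortho([X],[c],470,750,-150,200,2.)
cv2.imwrite("pics/w2.png",cv2.dilate(im,np.ones((2,2)))[:,:,::-1]); print(sensors.read_state()["t"])
E
```

```text
w 21.365886775798238 21.378225088119507
[674.9  -5.4 119.4] [673.5  -5.7 118. ] [1.5 1.6 5.5]
24.85
```

View pics/w2.png

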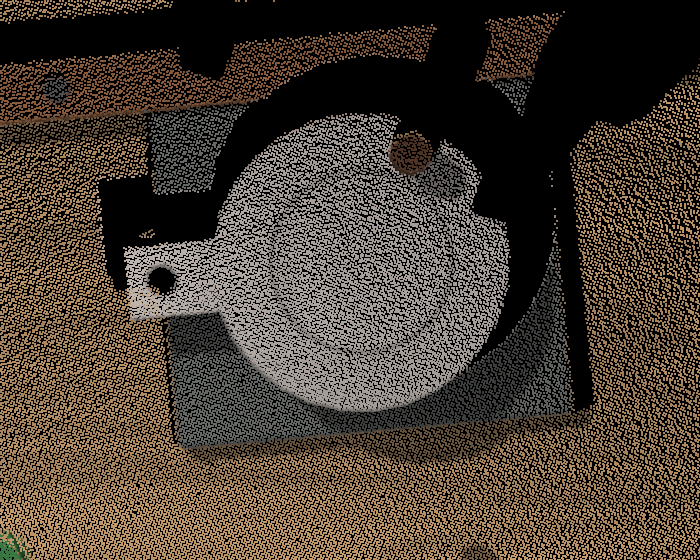

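The ear hole at px (161,280) now coincides with the earlier lug hole, so the head is aligned and the base is still flush. Next is a close wrist look at the pin.

```bash
python3 - <<'E'
from h import *
ctrl.move_ptp([450,275,290],Rd(0.24))
X,c=wrist("w3")
im,z=ortho([X],[c],400,600,180,400,3.)
im=cv2.dilate(im,np.ones((2,2)))
np.save("w3X.npy",np.c_[X,c])
cv2.imwrite("pics/w3.png",im[:600,:,::-1])
for lo,hi in((92,110),(75,92),(58,70)):
    m=(X[:,2]>lo)&(X[:,2]<hi)&(np.hypot(X[:,0]-468,X[:,1]-285)<28)&(c.max(1).astype(int)-c.min(1)<35)
    if m.sum()>20:
        q=X[m][:,:2].astype(np.float32); print(lo,m.sum(),np.median(X[m],0).round(1),cv2.minAreaRect(q))
print(sensors.read_state()["t"],sensors.read_state()["q"][5])
E
```

```text
92 353 [467.9 279.2 100.3] ((469.2453308105469, 279.6959228515625), (26.121368408203125, 12.216795921325684), 38.180137634277344)
75 88 [460.2 275.9  83.9] ((463.4097595214844, 280.8468322753906), (24.25528335571289, 9.601158142089844), 66.06497955322266)
58 96 [462.3 284.   61.1] ((463.7442626953125, 279.6080017089844), (22.65838623046875, 14.229486465454102), 84.67399597167969)
25.8667 -1.4263086162759673
```

View pics/w3.png

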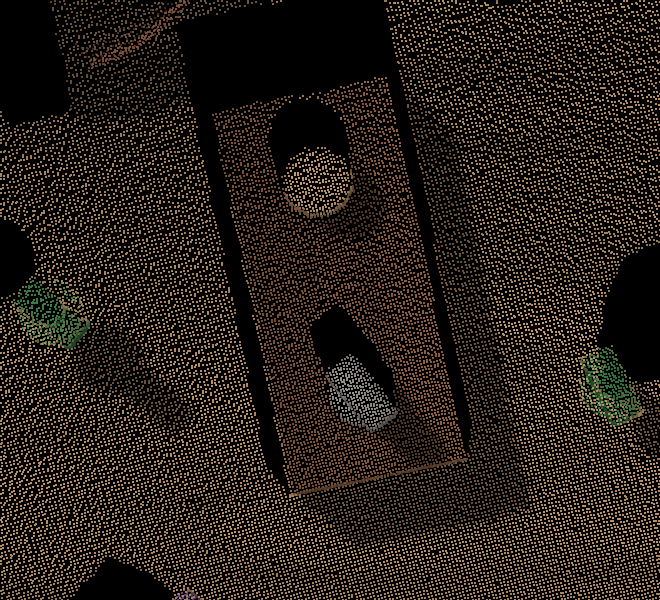

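The pin's grey flat shows at px (362,392), which is world (469,280), top at z 100, long side at 38°. The stamp is at (318,182) and the green decoys are well clear of the fingers. I'll grasp and lift, then measure the lean over the hole.

```bash
python3 - <<'E'
from h import *
R=Rd(.666); xy=[469.2,279.7]
ctrl.gripper_to(45)
ctrl.move_ptp(xy+[170],R); ctrl.move_l(xy+[92],vel=120)
ctrl.gripper_to(6,50); s=sensors.read_state(); print("grip",s["grip_width"],s["grasp_force"],np.round(s["eef_pos"],1))
ctrl.move_l(xy+[190],vel=150)
ctrl.move_l([610,119.5,205],vel=250)
ctrl.hold(.3)
s=sensors.read_state(); e=np.array(s["eef_pos"]); print(e.round(1),s["grip_width"],s["t"])
ft=e[2]-6-6-73; print("nominal tip z",ft)
for n in("scene","side"):
    im,d=optics.grab_frame(n); X,c=cloud(n,im,d)
    m=np.hypot(X[:,0]-e[0],X[:,1]-e[1])<25
    for lo,hi in((3,18),(18,32),(32,46)):
        k=m&(X[:,2]>ft+lo)&(X[:,2]<ft+hi)
        print(n,lo,k.sum(),k.sum() and np.median(X[k],0).round(1), k.sum() and X[k].std(0).round(1))
    p=optics.camera_params(n); uv,_=cv2.projectPoints((e-[0,0,50])[None],cv2.Rodrigues(p["R"])[0],p["t"],p["mtx"],np.array([p["k1"],0,0,0,0])); u,v=uv.ravel().astype(int)
    cr=im[max(v-50,0):v+50,max(u-65,0):u+65]; cv2.imwrite(f"pics/c_{n}.png",cv2.resize(cr,None,fx=4,fy=4)[:,:,::-1])
a,b=cv2.imread("pics/c_scene.png"),cv2.imread("pics/c_side.png")
cv2.imwrite("pics/cc.png",cv2.resize(np.hstack([a,b]),(800,310)))
E
```

```text
grip 11.634641662883007 49.29216921329498 [469.9 280.   93.1]
[609.5 120.5 205.1] 10.780352834333321 29.95
nominal tip z 120.09921756313088
scene 3 18 [612.9 126.2 129.3] [2.4 1.5 3.5]
scene 18 23 [613.2 125.5 146.5] [2.  1.9 4.4]
scene 32 8 [613.6 125.2 156.4] [2.3 1.6 3.5]
side 3 41 [609.2 124.6 130.3] [2.8 1.8 4.1]
side 18 42 [608.8 124.8 145.3] [2.9 1.7 4.4]
side 32 26 [609.1 124.8 156.8] [2.7 2.1 3.4]
```

View pics/cc.png

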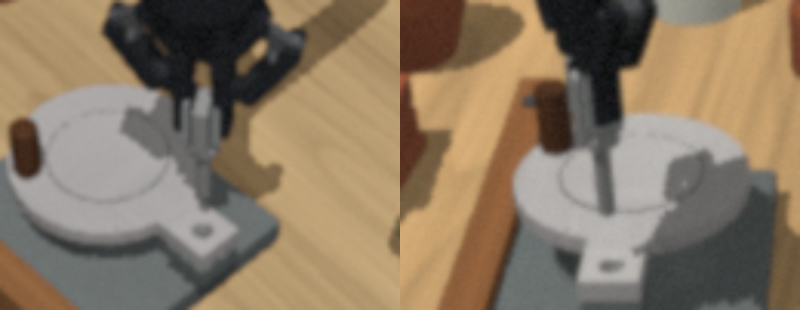

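The crops show the pin upright in the jaws above the ear, with the hole visible and clear (scene crop (205,230), side crop (612,266)). Lean is under 1 mm, so I'll insert with force guarding.

```bash
python3 - <<'E'
from h import *
c=np.array([610.3,118.8])
ctrl.move_l([*c,180],vel=100); ctrl.hold(.2)
ok=False
for dx,dy in[(0,0),(2,0),(-2,0),(0,2),(0,-2),(3,3),(-3,3),(-3,-3),(3,-3)]:
    ctrl.move_l([c[0]+dx,c[1]+dy,175],vel=60)
    h=ctrl.move_l([c[0]+dx,c[1]+dy,119],vel=35,threshold=8)
    s=sensors.read_state(); print(dx,dy,h,np.round(s["eef_pos"],1),np.round(s["force"],1),round(s["t"],1))
    if s["eef_pos"][2]<130: ok=True;break
    if s["t"]>55: break
E
```

```text
0 0 True [610.6 118.8 122.1] [ 0.4 -0.7  4. ] 32.3
```

```bash
python3 - <<'E'
from h import *
ctrl.gripper_to(40); p=np.array(sensors.read_state()["eef_pos"])
ctrl.move_l([p[0],p[1],230],vel=150)
ctrl.move_ptp([560,60,330],Rd(-0.3)); ctrl.hold(.2)
X,c=wrist("w4")
im,z=ortho([X],[c],470,750,-150,200,2.)
cv2.imwrite("pics/w4.png",cv2.dilate(im,np.ones((2,2)))[:,:,::-1])
m=(X[:,2]>115)&(X[:,2]<140)&(np.hypot(X[:,0]-610,X[:,1]-119)<25)
print("pin top",np.median(X[m],0).round(1),m.sum(),sensors.read_state()["t"])
E
```

```text
pin top [607.8 117.4 129.1] 357 34.6417
```

View pics/w4.png

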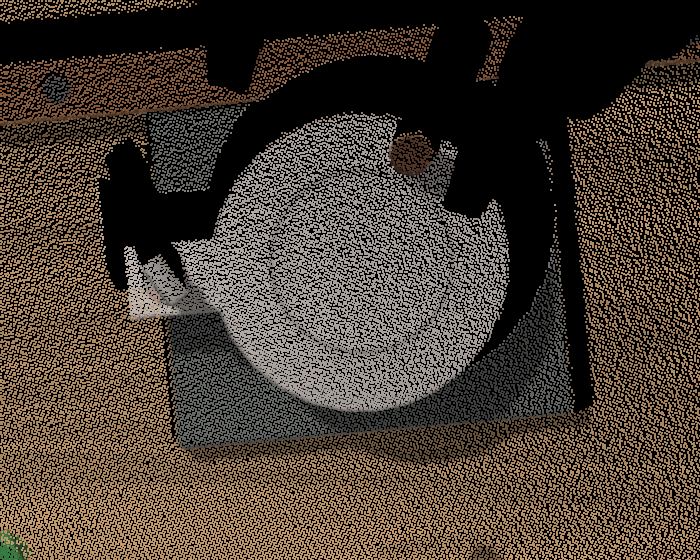

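The pin (px (163,277)) stands in the ear with its top at z 129, so the collar rests on the ear. The plate is still flush with the stop and the head is aligned.

```bash
python3 -c "
from plant import ctrl
print(ctrl.finish_job())"
```

```text
the job is handed in; nothing more can be done
None
```

I parked the banding wheel flush against the stop, turned its head into line, pushed the steel pin through ear and lug until its collar rested on the ear, and handed the job in at about 35 s; no verdict came back.

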